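# Hang the varnished tuning pegs on the drying rail

## Task

Pick up the carrier of freshly varnished tuning pegs by its blue tab, keep it upright, hook it onto the drying rail over the green end of the stand's board, and let go so that it hangs freely. Then, without gripping it again, push it along the rail until it hangs centred over the red mark, and take the hand away. Leave the other things on the bench where they are.

Things in the scene. Friction and masses are not known exactly. Their poses are not given: they have to be found in the camera images.
- carrier_grip (a point): Centre of the blue wooden tab on top of the peg carrier, 178 mm above the carrier's underside. Tab: 12 mm thick (own x), 50 mm long (y), 54 mm tall. Grip it from above across its thickness. Carrier axes: x across the hook towards its open side, y along the carrier, z up. Below the tab is the hook, below that the web, foot and pegs.
- carrier: Peg carrier, 0.2 to 0.4 kg, starts standing on the bench; origin at the centre of its underside. Heights from there: wooden foot 44 (x) by 120 (y) by 20 mm; wooden pegs on it up to 55 mm; plywood web 8 mm thick (x), 100 mm long, from 20 to 95 mm; aluminium hook, 60 mm long (y), from 93 to 150 mm; blue tab 146 to 200 mm.
- hook_seat (a point): Where the rail's axis lies once the carrier hangs: centre of the hook, 138 mm above the carrier's underside. The hook's roof is an upturned V (underside falls 25 degrees either way from a peak at 145 mm), its back wall is closed (x -22 to -18 mm), its floor is at 97 mm. The rail enters level from +x, below the lip and above the floor; the carrier is then lowered.
- hook_lip (a point): Middle of the lower edge of the hook's lip, on the hook's open (+x) side: 20 mm in front of the carrier's middle plane, 125 mm above its underside. The edge is a rounded bar 6 mm thick, 60 mm long. The open gap beneath it, down to the hook's floor, is 28 mm high. In front of the web nothing is in the rail's way down to 55 mm.
- stand: Drying stand, fixed: base board 100 (x) by 460 (y) by 15 mm, origin under its centre on the bench. A rigid steel rail, 12 mm thick, runs along y straight above x 0 between 22 mm posts at y -215 and +215 mm, topped by 18 mm balls. The rail's height is set anew each time: its axis is 200 to 240 mm above the bench, not told; find it by touch or sight. The board is clear.
- green_mid (a point): Middle of the green part of the stand's base board, on the board's top, below the rail; the green is 150 mm long along the rail. Hook the carrier on with its centre above the green, at least 10 mm inside its ends, its open side (own +x) facing the stand's +x, roughly away from the robot.
- mark: Red line, 6 mm wide, across the base board with a red pointer 30 mm high at its far edge; look only. Origin on the line's middle, on top of the board, below the rail; axes parallel to the stand's. It lies at stand y +50 to +130 mm. The carrier's centre must end above this line, measured along the rail (stand's y).
- varnish: amber varnish jar with black cap, 60 mm across, 85 mm tall; bystander, origin at its underside
- glue_cup: white ceramic cup, 68 mm across, 70 mm tall; bystander, origin at its underside
- sanding_block: cork sanding block, 110 x 60 x 35 mm; bystander, origin at its underside
- spatula: spatula lying flat; bystander
- block_plane: small dark wooden hand plane, 150 mm long, about 75 mm tall; bystander
Not all that is in view belongs to the job. Of the things that look like the carrier, take the one that is nearest to the robot's base at the start.

How it is judged:
By the outcome, as a careful person would: the job done as asked, in the order asked, and still so for the second after the job is handed in, with the robot touching nothing.
It also fails if it takes over 72 s, if anything falls off the work surface, if the arm or the gripper's body presses on something with over 40 N, if the wrist force passes 120 N, or if a joint passes its speed limit or range.

## Robot

A 7-joint arm with a two-finger parallel gripper is mounted at the origin on the work surface. World frame = base frame: x ahead of the robot, y to its left, z up, the work surface at z = 0. Lengths are in m, angles in degrees, forces in N, time in s.
With the tool pointing down it reaches from about 0.35 to 0.9 m from the base axis. Payload 19.9 kg.
Tool frame: the origin (TCP) lies between the finger pads; the fingertips stand 8 mm ahead of it and the grasp point (between the pads) lies 11 mm behind it (bot.tips_ahead is the distance from the TCP to the fingertips, in m); z points along the fingers, y is the line along which they close (so a half turn about z gives the same grasp; the last joint's range is limited). The gripper opens to 94 mm and grips with 3 to 60 N. Pads are 16 mm wide; open, the fingers measure 119 mm over their backs; the gripper's body (75 mm by 177 mm) begins 78 mm behind the grasp point.
Start: joints at [71.19, 23.915, -0.59, 92.452, 0.269, 63.638, -3.037], TCP at [0.177, -0.599, 0.213] pointing down, gripper open.
Joint ranges: [-161.28, 161.28], [-22.2, 115.67], [-73.04, 71.86], [3.21, 147.25], [-68.34, 248.33], [10.77, 114.83], [-161.83, 161.83]. Speed limits (degrees/s): [108.29, 108.29, 136.94, 136.94, 172.46, 172.46, 172.46].

## Interface

Orientations are given as a 3x3 rotation matrix whose columns are the frame's x, y, z axes.
In Python, from workcell import bot, optics, ticket gives the robot as it stands. Calls block until the motion is done:
- bot.reach(position, orientation): joint-space move of the TCP to a pose.
- bot.movel(position, rot=None, vel=0.15, force_limit=None): straight line of the TCP; rot=None keeps the orientation; vel is the mean speed in m/s. With force_limit (N) it stops when the force on the tool has changed by that much, and returns True; else False.
- bot.movej(angles): joint-space move.
- bot.open_jaws() and bot.gripper_close(f_grip=None): open the fingers fully, or close them until they stop; f_grip is the grip in N (None keeps the last).
- bot.hold(seconds).
- bot.ik(position, orientation): joint angles nearest the present ones, or None.
- optics.camera(name): name is "side" or "top"; returns the picture (384x512x3 uint8, red, green, blue); there is no depth.
- optics.camera_model(name): a dict with "fx", "fy", "cx", "cy" (pixels), "pose" (4x4, takes a point from camera to world coordinates). Camera axes: x right, y down, z forward; pixel columns grow to the right and rows downward; lengths in m; the calibration is good to about 2 mm. A picture is of the moment at which its call begins. camera_model takes no time and is no camera call.
A pose or a line that the arm cannot do raises bot.MotionError and nothing moves.
- ticket.job_done(): hands the job in; it is judged then, once.
Readings, each from a call of its own:
- bot.current_clock(): time.
- bot.current_q(): joint angles.
- bot.current_qd(): joint speeds.
- bot.current_tau(): joint torques, N m.
- bot.current_eef_pos(): TCP position.
- bot.current_ee_rot(): TCP orientation.
- bot.current_wrist_force(): force on the tool from outside, world axes, zero at the start.
- bot.current_torque(): the same for the moment, N m.
- bot.current_gripper_width(): finger opening in m.
- bot.current_gripper_force(): force on a finger pad.
Only numpy, scipy, OpenCV 4.12 (cv2) and the standard library are available. Lean on these libraries where they do the work, as an engineer would, in place of code of your own. Each camera call takes 0.05 s, during which the arm holds its last target. There are 200 camera calls.

## Working session

There is one attempt and no reset: what is moved stays moved. The work goes in short steps, each a Python script; the robot and the scene stay as the last script left them, time stands still between calls to the robot, and variables do not carry over. Pictures are saved under pics/ and viewed, at most 12 in all, crops included, and the job is handed in when it is done.

```bash
mkdir -p pics; ls
python3 - <<'E'
from workcell import bot, optics
import cv2,numpy as np
np.set_printoptions(precision=4,suppress=True)
for n in ("side","top"):
    im=optics.camera(n); cv2.imwrite(f"pics/{n}0.png",cv2.resize(im[:,:,::-1],(800,600),interpolation=cv2.INTER_CUBIC)); np.save(f"pics/{n}0.npy",im)
    m=optics.camera_model(n); print(n,m["fx"],m["fy"],m["cx"],m["cy"]); print(np.array(m["pose"]))
print(bot.current_clock(), bot.current_ee_rot(), bot.tips_ahead)
E
```

```text
pics
side 468.3897087787248 468.3897087787248 259.83267931835474 195.65084844495084
[[-0.9452 -0.2462  0.2144  0.2336]
 [-0.3259  0.6743 -0.6627  0.8701]
 [ 0.0186 -0.6962 -0.7176  1.1679]
 [ 0.      0.      0.      1.    ]]
top 389.85933985952164 389.85933985952164 256.40455123288064 190.94423561727575
[[-0.0239 -0.9907  0.134   0.3715]
 [-0.9997  0.0232 -0.0072 -0.0597]
 [ 0.004  -0.1341 -0.991   1.4235]
 [ 0.      0.      0.      1.    ]]
0.1 [[ 0.9592  0.2828 -0.0004]
 [ 0.2829 -0.9592  0.001 ]
 [-0.0001 -0.0011 -1.    ]] 0.008
```

View pics/side0.png

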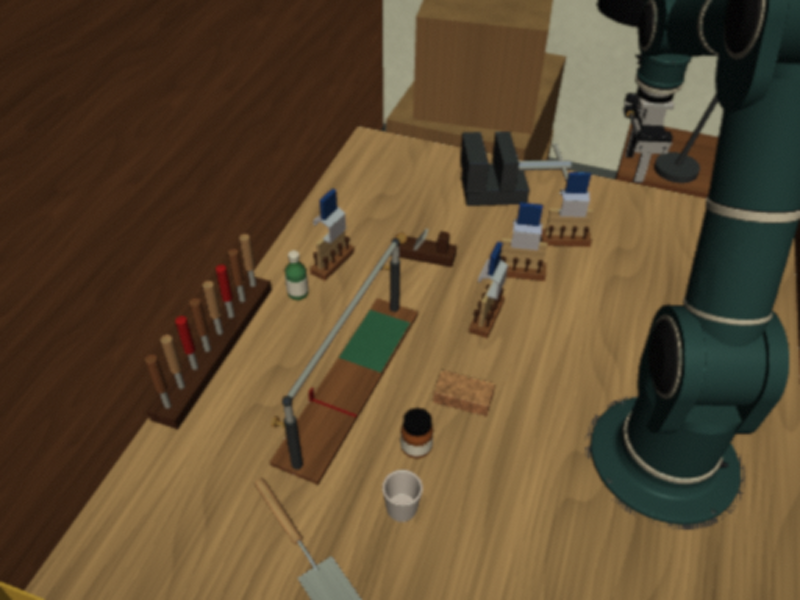

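View pics/top0.png

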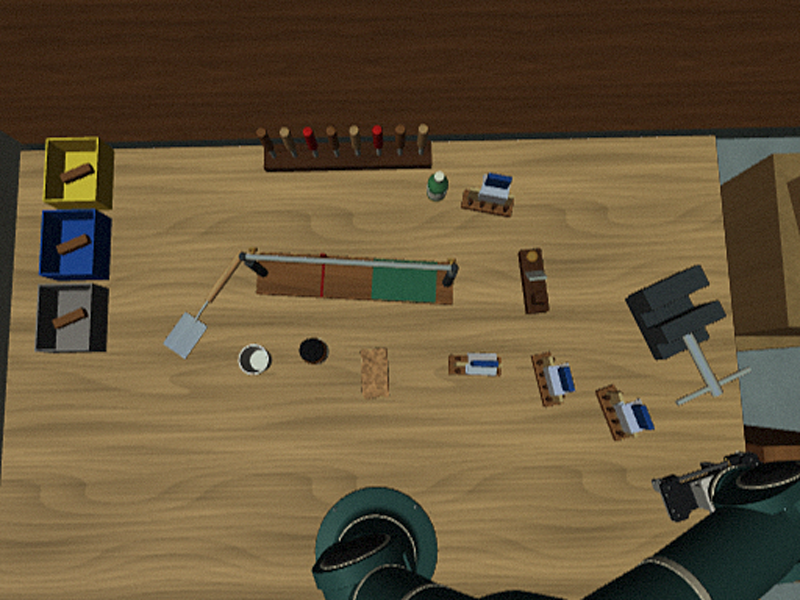

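In the views (800x600), four things look like the carrier. In the top view they are A (475,364), B (552,378), C (624,412) and D (490,193). In the side view they are A (490,290), B (525,240), C (572,205) and D (332,235). The base is at about (377,545) in the top view, so A looks nearest. I'll confirm that with numbers and one crop.

```bash
cat > h.py <<'E'
from workcell import bot, optics, ticket
import cv2, numpy as np
np.set_printoptions(precision=4,suppress=True)
M={n:optics.camera_model(n) for n in ("side","top")}
def ray(n,p):
    m=M[n]; P=np.array(m["pose"]); p=np.atleast_2d(p).astype(float)
    d=np.c_[(p[:,0]-m["cx"])/m["fx"],(p[:,1]-m["cy"])/m["fy"],np.ones(len(p))]@P[:3,:3].T
    return P[:3,3],d
def onz(n,p,z):
    o,d=ray(n,p); return o+d*((z-o[2])/d[:,2])[:,None]
def tri(ps,pt):
    A=np.zeros((3,3));b=np.zeros(3)
    for n,p in (("side",ps),("top",pt)):
        o,d=ray(n,p); d=d[0]/np.linalg.norm(d[0]); Q=np.eye(3)-np.outer(d,d); A+=Q;b+=Q@o
    x=np.linalg.solve(A,b)
    r=[np.linalg.norm(np.cross(x-ray(n,p)[0],ray(n,p)[1][0]/np.linalg.norm(ray(n,p)[1][0]))) for n,p in (("side",ps),("top",pt))]
    return x,max(r)
def proj(n,X):
    m=M[n];P=np.linalg.inv(np.array(m["pose"])); c=np.atleast_2d(X)@P[:3,:3].T+P[:3,3]
    return np.c_[c[:,0]/c[:,2]*m["fx"]+m["cx"],c[:,1]/c[:,2]*m["fy"]+m["cy"]]
def comps(mask,amin=25):
    k,l,s,c=cv2.connectedComponentsWithStats(mask.astype(np.uint8))
    return [(c[i],s[i],l==i) for i in range(1,k) if s[i,4]>=amin]
def hsv(im): return cv2.cvtColor(im,cv2.COLOR_RGB2HSV)
def blue(im): h=hsv(im); return cv2.inRange(h,(105,120,40),(125,255,255))>0
def green(im): h=hsv(im); return cv2.inRange(h,(60,90,25),(88,255,140))>0
def red(im): h=hsv(im); return ((h[...,0]<5)|(h[...,0]>175))&(h[...,1]>170)&(h[...,2]>70)
E
python3 - <<'E'
from h import *
I={n:np.load(f"pics/{n}0.npy") for n in M}
for n in M:
    for nm,f in (("blue",blue),("green",green),("red",red)):
        for c,s,m in comps(f(I[n]),12):
            r=cv2.minAreaRect(np.argwhere(m)[:,::-1].astype(np.float32)); 
            z={"blue":.178,"green":.015,"red":.015}[nm]
            print(n,nm,c,s[4],"w",onz(n,c,z)[0][:2], "box",np.array(r[1]))
            if nm=="green" and s[4]>500: print(onz(n,cv2.boxPoints(r),z)[:,:2])
a=I["side"][145:220,290:345]; b=I["top"][210:260,275:335]
a=cv2.resize(a[...,::-1],(440,600),interpolation=cv2.INTER_CUBIC); b=cv2.resize(b[...,::-1],(360,300),interpolation=cv2.INTER_CUBIC)
o=np.zeros((600,800,3),np.uint8);o[:,:440]=a;o[:300,440:]=b; cv2.imwrite("pics/crop.png",o)
E
```

```text
side blue [369.5921 116.1908] 152 w [ 0.2913 -0.5495] box [14. 12.]
side blue [209.5472 130.3113] 106 w [ 0.7906 -0.2777] box [17.  8.]
side blue [338.4049 136.4785] 163 w [ 0.371  -0.3979] box [12.6515 13.1477]
side blue [316.3387 164.8065] 62 w [ 0.406  -0.2335] box [ 3.7262 18.8271]
side green [430.3462   3.2949] 78 w [ 0.156  -2.0013] box [18. 12.]
side green [491.6606  78.3486] 4747 w [-0.1804 -1.2734] box [134.  51.]
[[-0.0051 -2.1128]
 [-0.2909 -2.2255]
 [-0.2531 -0.8634]
 [-0.0595 -0.7916]]
side green [425.1739  24.4348] 23 w [ 0.1597 -1.7164] box [8. 2.]
side green [425.1639  44.3443] 488 w [ 0.1394 -1.491 ] box [21. 31.]
side green [474.4699 170.9921] 3039 w [-0.1192 -0.5831] box [52.3158 68.6077]
[[-0.0125 -0.4083]
 [-0.0535 -0.8188]
 [-0.2451 -0.8   ]
 [-0.179  -0.4021]]
side green [188.9167 174.7619] 84 w [ 0.8499 -0.206 ] box [ 9. 10.]
side green [446.5245 268.373 ] 8394 w [-0.049  -0.0991] box [ 97.9885 148.4725]
[[ 0.157   0.1142]
 [ 0.0436 -0.5184]
 [-0.2586 -0.4167]
 [-0.0864  0.1555]]
side green [239.523  217.8316] 891 w [ 0.6076 -0.076 ] box [26.0678 39.1017]
[[ 0
[... 1236 characters left out ...]
055  0.1378]
 [ 0.1629  0.1016]
 [ 0.1049 -0.1629]
 [-0.0618 -0.1225]]
top green [222.7101 368.9236] 576 w [-0.0517  0.0605] box [23.2853 51.8778]
[[-0.0405  0.1359]
 [ 0.008  -0.0347]
 [-0.0652 -0.0578]
 [-0.113   0.1116]]
top green [259.7778 358.7778] 27 w [-0.0217 -0.0675] box [12.6445  2.6485]
top green [428.8728 377.371 ] 283 w [-0.097  -0.6458] box [16. 36.]
top green [239.2    378.1533] 150 w [-0.0831  0.0045] box [25. 14.]
top green [397.75 381.5 ] 12 w [-0.1077 -0.538 ] box [2.9104 5.0932]
top red [196.1818  83.9697] 33 w [0.9757 0.1482] box [6. 5.]
top red [240.3171  84.3902] 41 w [ 0.9703 -0.0187] box [13.  5.]
top red [205.9722 179.0833] 36 w [0.61   0.1136] box [ 1.4962 20.0917]
```

View pics/crop.png

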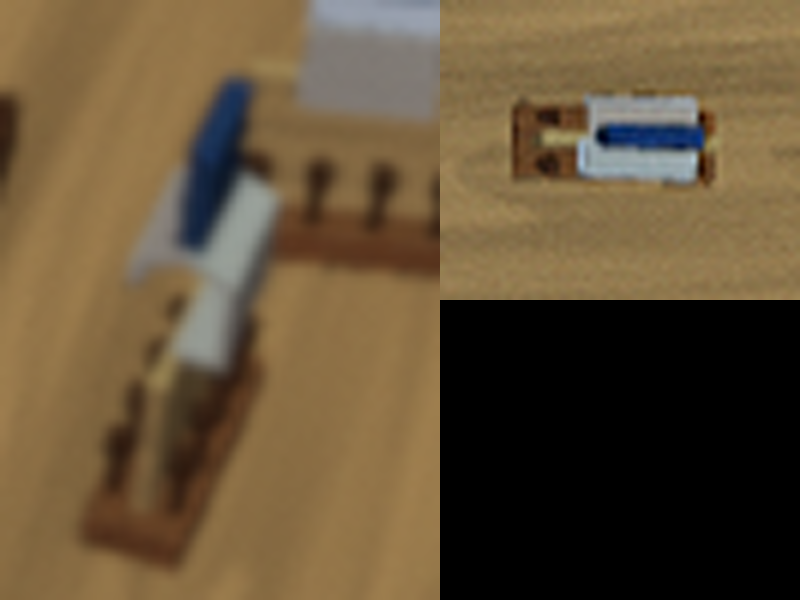

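The crop shows the blue tab of A. Its hook's short lip is on the left in the side view (crop (130,275)), which is world +x, and its back wall is on the right (-x). So the carrier's +x is about world +x. A is 0.47 m from the base; B is 0.54, C 0.62 and D 0.84 m away. A is therefore the one. Next I measure the stand frame, the rail and the yaw.

Run:
```python
from h import *
I={n:np.load(f"pics/{n}0.npy") for n in M}
# tab A
cs=[c for c,s,m in comps(blue(I["side"])) if 310<c[0]<325][0]; ct,_,mt=[q for q in comps(blue(I["top"])) if 305<q[0][0]<315][0]
print("tab tri",tri(cs,ct))
def axis(n,pts,z):
    w=onz(n,pts,z)[:,:2]; c=w.mean(0); v=np.linalg.svd(w-c)[2][0]; v*=np.sign(v[1]); t=(w-c)@v
    return c,np.degrees(np.arctan2(-v[0],v[1])),np.ptp(t)
print("tab axis",axis("top",np.argwhere(mt)[:,::-1],.2))
# foot of A: dark reddish-brown low-value wood in window
h=hsv(I["top"]); print("mask foot")
f=(h[...,0]<13)&(h[...,1]>110); f[:225]=0;f[245:]=0;f[:,:283]=0;f[:,325:]=0
print("foot",axis("top",np.argwhere(f)[:,::-1],.02), f.sum())
# board: hull of green top
g=np.zeros((384,512),bool)
for c,s,m in comps(green(I["top"]),5):
    if 225<c[0]<290 and 150<c[1]<205: g|=m
gp=onz("top",np.argwhere(g)[:,::-1],.015)[:,:2].astype(np.float32); r=cv2.minAreaRect(gp); print("green top",r)
m=[m for c,s,m in comps(green(I["side"])) if 235<c[0]<245 and 210<c[1]<225][0]
gs=onz("side",np.argwhere(m)[:,::-1],.015)[:,:2].astype(np.float32); print("green side",cv2.minAreaRect(gs))
# red line
for n,w in (("top",(195,215,160,195)),("side",(190,235,240,275))):
    k=I[n].astype(int); q=(k[...,0]>1.9*k[...,1])&(k[...,0]>70)&(k[...,0]>2*k[...,2]); z=np.zeros_like(q); z[w[2]:w[3],w[0]:w[1]]=1
    p=np.argwhere(q&z)[:,::-1]; ww=onz(n,p,.015)[:,:2]; print("red",n,len(p)); print(np.c_[p,ww][::max(1,len(p)//12)])
# ball crops
o=[]
for n,c in (("side",(253,156)),("side",(184,256)),("top",(156,164)),("top",(290,171))):
    x,y=c; o.append(cv2.resize(I[n][y-15:y+15,x-20:x+20,::-1],(400,300),interpolation=cv2.INTER_NEAREST))
cv2.imwrite("pics/balls.png",np.vstack([np.hstack(o[:2]),np.hstack(o[2:])]))
```

```text
tab tri (array([ 0.4048, -0.2383,  0.174 ]), np.float64(0.001869409498071215))
tab axis (array([ 0.4023, -0.2348]), np.float64(-2.7739856125570346), np.float64(0.053116602082585486))
mask foot
foot (array([ 0.4072, -0.2127]), np.float64(1.3784327071218587), np.float64(0.11843038300791)) 26
green top ((0.6054340600967407, -0.0780741423368454), (0.1488960236310959, 0.09281827509403229), 85.60746002197266)
green side ((0.6080416440963745, -0.07859659940004349), (0.14213529229164124, 0.08943678438663483), 85.42780303955078)
red top 47
[[205.     162.       0.6739   0.1167]
 [206.     163.       0.67     0.1131]
 [207.     169.       0.6475   0.1096]
 [206.     171.       0.6401   0.1133]
 [207.     172.       0.6363   0.1096]
 [206.     174.       0.6289   0.1133]
 [207.     175.       0.6251   0.1097]
 [206.     177.       0.6178   0.1134]
 [206.     178.       0.6141   0.1134]
 [205.     180.       0.6067   0.1171]
 [206.     181.       0.6029   0.1135]
 [205.     183.       0.5956   0.1172]
 [206.     184.       0.5918   0.1136]
 [205.     186.       0.5845   0.1173]
 [206.     187.       0.5808   0.1137]
 [205.     189.       0.5735   0.1174]]
red side 98
[[199.     249.       0.6795   0.0861]
 [198.     254.       0.6745   0.1046]
 [199.     256.       0.6685   0.1105]
 [201.     257.       0.6613   0.1119]
 [204.     258.       0.6512   0.1123]
 [207.     259.       0.6412   0.1126]
 [210.     260.       0.6312   0.113 ]
 [213.     261.       0.6213   0.1133]
 [216.     262.       0.6113   0.1137]
 [218.     263.       0.6043   0.115 ]
 [220.     264.       0.5972   0.1164]
 [223.     265.       0.5874   0.1168]
 [226.     266.       0.5776   0.1171]]
```

View pics/balls.png

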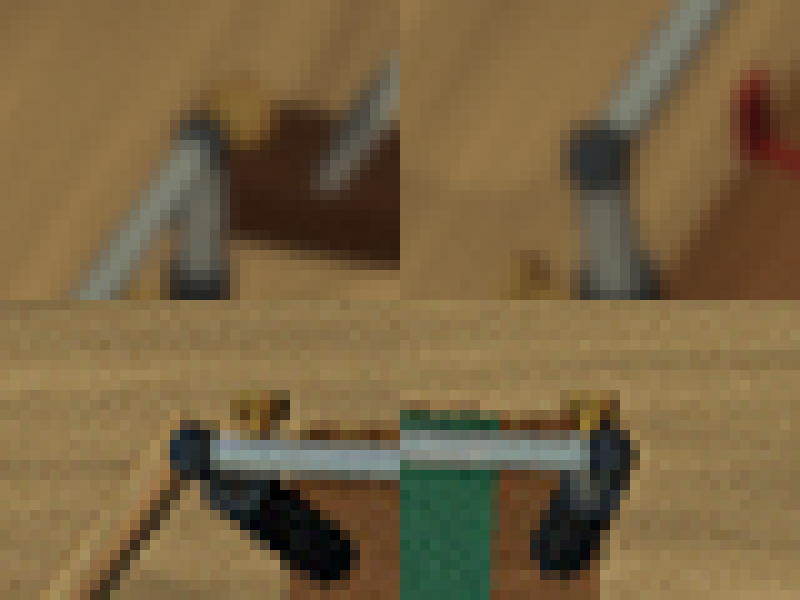

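The picture shows the balls on the posts: side (253,154) and (183.7,256.3), top (154.5,163.5) and (290.8,170.5). The rail meets them at about their centres. Next I get the rail height and cross-check it, then grasp.

Run:
```python
from h import *
b1,r1=tri((252.5,154),(290.8,170.5)); b2,r2=tri((183.7,256.3),(154.5,163.5))
print(b1,r1,b2,r2, np.linalg.norm(b1-b2), np.degrees(np.arctan2(-(b2-b1)[0],(b2-b1)[1])))
u=np.array([.077,.997]); g=np.array([.607,-.078])
# rail centre from side image: brightest-gray midline at several rows, compared to projections of board midline at heights
im=np.load("pics/side0.npy"); h=hsv(im)
for row in (180,200,225):
    xs=np.where((h[row,180:250,1]<60)&(h[row,180:250,2]>90))[0]+180; print(row,xs)
for z in (.2,.21,.22,.23,.24):
    P=proj("side",np.r_['1',g+np.outer(np.linspace(-.2,.25,400),u),np.full((400,1),z)]); print(z,[np.round(np.interp(r,P[:,1],P[:,0]),1) for r in (180,200,225)])
for p in ((.4035,-.236),(.607,-.078),(.622,.113)):
    a=np.radians(-4); R=np.array([[-np.sin(a),np.cos(a),0],[np.cos(a),np.sin(a),0],[0,0,-1]]).T
    for R in (np.array([[0,1,0],[1,0,0],[0,0,-1]]).T,np.array([[0,-1,0],[-1,0,0],[0,0,-1]]).T): print(p,bot.ik([*p,.3],R))
```

```text
[ 0.5995 -0.1788  0.2091] 0.0010691412706928629 [0.6311 0.2524 0.2092] 5.038789869969146e-05 0.4323041231344458 -4.180597800924725
180 [184 185 186 191 192 193 194 195 234 235 236 237]
200 [220 221 222 223]
225 [203 204 205 206]
0.2 [np.float64(236.8), np.float64(223.2), np.float64(206.2)]
0.21 [np.float64(235.1), np.float64(221.4), np.float64(204.3)]
0.22 [np.float64(233.3), np.float64(219.6), np.float64(202.4)]
0.23 [np.float64(231.5), np.float64(217.7), np.float64(200.4)]
0.24 [np.float64(229.7), np.float64(215.8), np.float64(198.4)]
(0.4035, -0.236) [ 51.9746   4.0648 -26.6089 106.7349   1.9407  69.6404  24.748 ]
(0.4035, -0.236) [  31.4939    3.159    -5.1482  107.3341    0.3024   69.5199 -153.7524]
(0.607, -0.078) [ 32.8756  22.8596 -38.3625  87.2237  14.4574  74.9529  -7.0592]
(0.607, -0.078) [ -38.2972   29.6808   62.1405   89.6666  -26.7077   76.9186 -153.1167]
(0.622, 0.113) [ 20.5813  27.9114 -48.4681  83.9525  21.0298  77.5524 -29.0898]
(0.622, 0.113) [ 27.8859  33.1001 -62.1522  83.7228  29.296   80.6785 144.9307]
```

The rail is consistent: ball distance 432 mm against 430, height 209 mm against about 208 from the cross-check, yaw -4.3°. Now I grasp and lift.

```bash
cat >> h.py <<'E'
def Rz(deg):
    a=np.radians(deg); return np.array([[-np.sin(a),np.cos(a),0],[np.cos(a),np.sin(a),0],[0,0,-1.]]).T
SY=-4.3; A=np.radians(SY); U=np.array([-np.sin(A),np.cos(A)]); X=np.array([np.cos(A),np.sin(A)])
ZR=.209; O=np.array([.6155,.037]); G=np.array([.607,-.078]); GY=(G-O)@U; MY=(np.array([.622,.1131])-O)@U
def at(sx,sy,z): return np.r_[O+sx*X+sy*U,z]
def snap(n,name):
    im=optics.camera(n); np.save(f"pics/{name}.npy",im); return im
def st(): print("t",bot.current_clock(),"p",bot.current_eef_pos(),"F",bot.current_wrist_force(),"w",bot.current_gripper_width())
E
python3 - <<'E'
from h import *
print(GY,MY)
p=bot.current_eef_pos(); bot.movel([p[0],p[1],.32],vel=.25)
R=Rz(-2.7)
bot.reach([.404,-.237,.30],R); st()
bot.movel([.404,-.237,.167],vel=.15,force_limit=8); st()
bot.gripper_close(f_grip=25); st()
bot.movel([.404,-.237,.30],vel=.15); st()
a=snap("side","s1");b=snap("top","t1")
cv2.imwrite("pics/l1.png",np.hstack([cv2.resize(a[60:210,240:390,::-1],(400,400)),cv2.resize(b[180:280,260:360,::-1],(400,400))]))
E
```

```text
-0.11531360953341209 0.07637315038563243
t 2.25 p [ 0.4037 -0.2382  0.2999] F [ 0.41   -0.5168  0.933 ] w 0.09392986013466349
t 3.2833 p [ 0.4044 -0.2372  0.1677] F [-0.3437  0.2848  0.412 ] w 0.09409764288196974
t 4.5083 p [ 0.4039 -0.2369  0.1669] F [-0.7092  0.0116 -3.1147] w 0.011746491532057047
t 5.5417 p [ 0.4036 -0.2368  0.2992] F [-0.2625  0.0964 -2.2152] w 0.011770054501086221
```

View pics/l1.png

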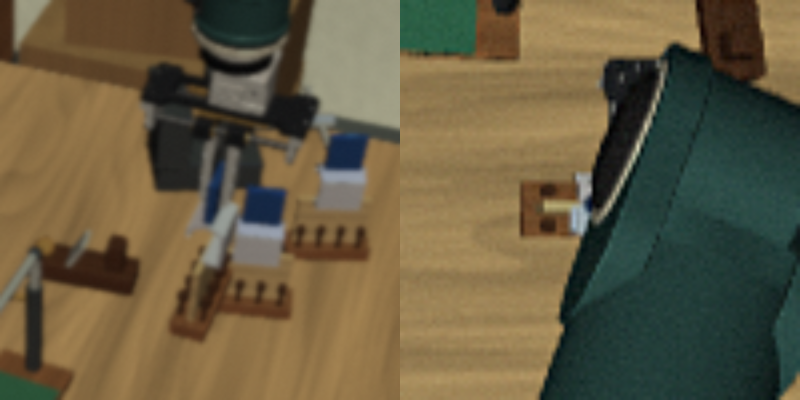

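The carrier is lifted (width 11.8 mm) and hangs upright in the fingers, side crop (205,240). Now I go to the pre-entry pose in front of the rail.

Run:
```python
from h import *
sy=GY+.03
bot.movel(at(-.085,sy,.30),rot=Rz(SY),vel=.18)
bot.movel(at(-.065,sy,ZR-.111+.167),vel=.1); st()
a=snap("side","s2");b=snap("top","t2")
cv2.imwrite("pics/l2.png",np.hstack([cv2.resize(a[130:230,190:290,::-1],(400,400),interpolation=cv2.INTER_CUBIC),cv2.resize(b[130:230,210:310,::-1],(400,400),interpolation=cv2.INTER_CUBIC)]))
P=lambda sx,dy,z:proj("side",at(sx,sy+dy,z))[0]
print("expected lip end",P(-.065+.02,.03,.098+.125),"floor end",P(-.065-.02,.03,.098+.097),"rail below lip",P(0,.03,ZR))
```

```text
t 7.6167 p [ 0.5442 -0.0431  0.2649] F [ 0.8657 -0.6437 -1.6048] w 0.012097017321097402
expected lip end [244.4834 188.3841] floor end [257.197  199.3458] rail below lip [230.3881 187.2677]
```

View pics/l2.png

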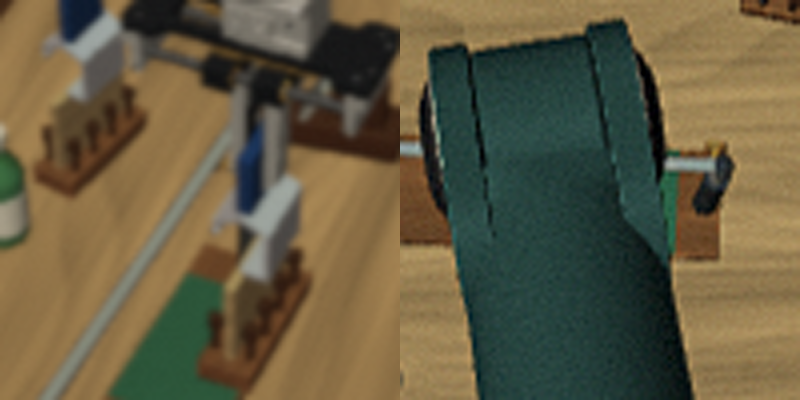

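The carrier stands beside the rail. The near end of its lip shows at side pixel (244.5,187), and I predicted (244.5,188.4), so the geometry agrees. Now I enter with a force guard, then lower.

Run:
```python
from h import *
sy=GY+.03; z=ZR-.111+.167
hit=bot.movel(at(0,sy,z),vel=.05,force_limit=5); print("enter hit",hit); st()
if not hit:
    bot.hold(.3)
    f0=np.array(bot.current_wrist_force())
    hit=bot.movel(at(0,sy,z-.04),vel=.03,force_limit=3.0); print("lower hit",hit,bot.current_wrist_force()-f0); st()
    a=snap("side","s3"); cv2.imwrite("pics/l3.png",cv2.resize(a[130:230,190:290,::-1],(500,500),interpolation=cv2.INTER_CUBIC))
```

```text
enter hit False
t 9.1667 p [ 0.6089 -0.0481  0.2651] F [ 0.2413  0.3768 -2.4781] w 0.012251719148209493
lower hit True [ 0.9066 -0.4625  4.4455]
t 10.4 p [ 0.6089 -0.048   0.2352] F [ 0.3489 -0.1792  2.3053] w 0.011846323171910634
```

View pics/l3.png

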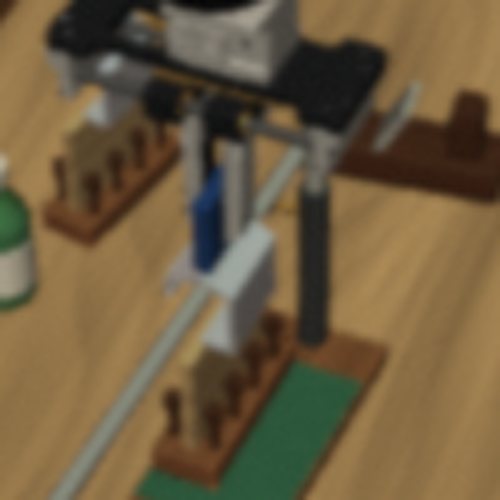

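The rail runs inside the hook. Contact came after 30 mm (27 expected), with no side force, so it is seated. Now I release and retreat upward.

Run:
```python
from h import *
bot.open_jaws(); bot.hold(.5); st()
p=bot.current_eef_pos(); sy=(p[:2]-O)@U
bot.movel([p[0],p[1],.31],vel=.12); 
bot.movel(at(0,sy-.075,.31),vel=.15)
bot.gripper_close(f_grip=10); bot.hold(.5); st()
a=snap("side","s4");b=snap("top","t4")
for n,im in (("side",a),("top",b)):
    for c,s,m in comps(blue(im),12): 
        w=onz(n,c,.246)[0][:2]
        if abs(w[0]-.61)<.08: print(n,c,s[4],"stand",(w-O)@X,(w-O)@U)
print("sy",sy)
cv2.imwrite("pics/l4.png",np.hstack([cv2.resize(a[130:230,190:290,::-1],(400,400),interpolation=cv2.INTER_CUBIC),cv2.resize(b[130:230,210:310,::-1],(400,400),interpolation=cv2.INTER_CUBIC)]))
```

```text
t 12.2583 p [ 0.6086 -0.0481  0.2348] F [0.6267 0.2369 1.0643] w 0.09405233704647255
t 15.6 p [ 0.6035 -0.123   0.31  ] F [-0.0731  0.6437  0.0964] w 0.0005027084371156947
side [232.7419 172.3145] 124 stand 0.003324960166669021 -0.07995210012802983
top [ 46.8579 156.4943] 957 stand -0.0030979497221243963 0.5383643038322506
top [248.641  164.5513] 78 stand 0.003912887204611268 -0.08322912164850911
sy -0.08542140029369275
```

View pics/l4.png

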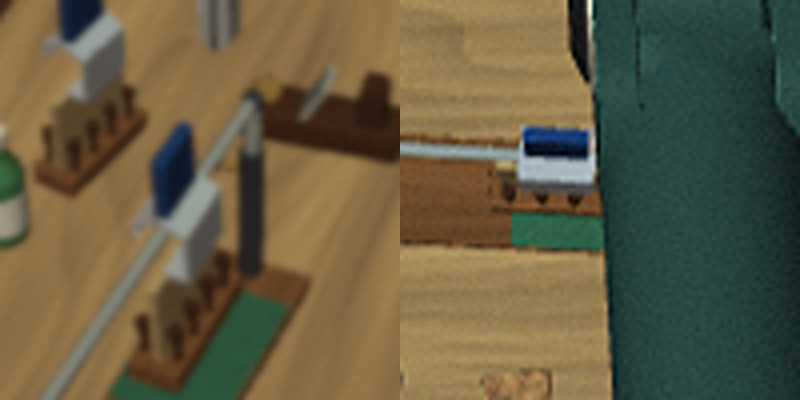

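The carrier hangs freely with its centre at stand y ≈ -0.083, which is within the green limits of -0.180 to -0.050. Now I push the tab's -y end with the closed fingers, stopping short of the mark, then measure.

```bash
cat >> h.py <<'E'
def tab():
    r={}
    for n in M:
        im=optics.camera(n)
        for c,s,m in comps(blue(im),12):
            w=onz(n,c,.206+.04)[0][:2]
            if abs((w-O)@X)<.03 and abs((w-O)@U)<.2: r[n]=(c,s[4],(w-O)@X,(w-O)@U)
    for n in r: print(n,r[n])
    if len(r)==2: x,e=tri(r["side"][0],r["top"][0]); print("tri",(x[:2]-O)@U,x[2],e)
    return r
E
python3 - <<'E'
from h import *
p=bot.current_eef_pos(); s0=(p[:2]-O)@U
h=bot.movel(at(.003,s0,.234),vel=.1,force_limit=6); st()
if not h:
    h=bot.movel(at(.003,MY-.055,.234),vel=.04,force_limit=6); print(h); st(); bot.hold(.5)
    p=bot.current_eef_pos(); print("finger",(p[:2]-O)@U,"mark",MY); tab()
    a=snap("side","s5");b=snap("top","t5")
    cv2.imwrite("pics/l5.png",np.hstack([cv2.resize(a[160:280,160:280,::-1],(400,400),interpolation=cv2.INTER_CUBIC),cv2.resize(b[130:230,160:260,::-1],(400,400),interpolation=cv2.INTER_CUBIC)]))
E
```

```text
t 16.6083 p [ 0.6068 -0.1232  0.2346] F [-0.3011 -0.4236  0.0738] w 0.00043327039862550026
False
t 21.3 p [0.6201 0.058  0.234 ] F [-0.8842 -1.4422 -0.5715] w 0.00047099193279298503
finger 0.021361682463763108 mark 0.07637315038563243
side (array([210.9026, 204.3636]), np.int32(154), np.float64(0.0021340819355327545), np.float64(0.0580092019419439))
```

View pics/l5.png

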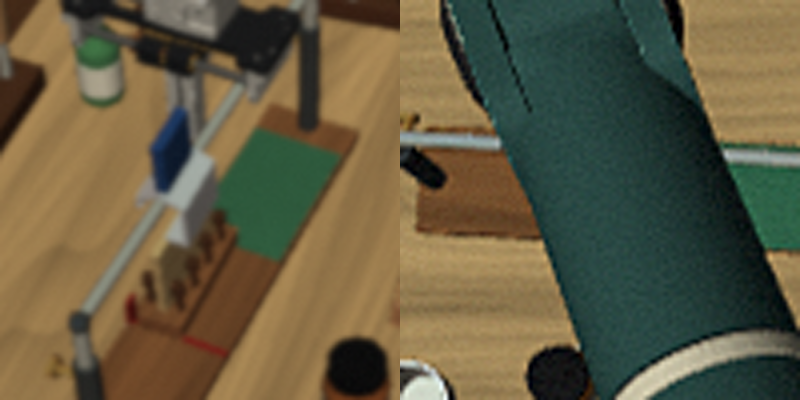

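The carrier slid along upright. The tab is at stand y ≈ 0.056–0.058, and the mark is at 0.0764. I push most of the rest, then back off and measure with both views clear.

Run:
```python
from h import *
p=bot.current_eef_pos(); f=(p[:2]-O)@U
bot.movel(at(.003,f+.0165,.234),vel=.02,force_limit=6); p=bot.current_eef_pos(); print("finger",(p[:2]-O)@U)
bot.hold(.3); s=(p[:2]-O)@U
bot.movel(at(.003,s-.05,.234),vel=.1)
bot.movel(at(.0,s-.2,.30),vel=.2); bot.hold(1.0); st()
r=tab()
a=snap("side","s6");b=snap("top","t6")
# extents of blue along stand y at tab-top z=.268 plane, and red mark in the same pictures
for n,im in (("side",a),("top",b)):
    m=[m for c,s_,m in comps(blue(im),12) if n in r and np.linalg.norm(c-r[n][0])<3][0]
    q=(onz(n,np.argwhere(m)[:,::-1],.268)[:,:2]-O); print(n,"ext y",(q@U).min(),(q@U).max(),"x",(q@X).min(),(q@X).max())
cv2.imwrite("pics/l6.png",np.hstack([cv2.resize(a[180:270,165:255,::-1],(400,400),interpolation=cv2.INTER_CUBIC),cv2.resize(b[140:220,165:245,::-1],(400,400),interpolation=cv2.INTER_CUBIC)]))
```

```text
finger 0.03792017500831868
t 25.8917 p [ 0.6034 -0.1246  0.3   ] F [-0.481   0.4155 -0.6792] w 0.00038846992136066556
side (array([207.4132, 208.3058]), np.int32(121), np.float64(0.0039443658537576766), np.float64(0.07460595056254042))
top (array([196.5882, 162.1471]), np.int32(68), np.float64(0.0031245683621494674), np.float64(0.07710662439855483))
tri 0.07668775999587435 0.24864245009168273 3.6950854664921866e-05
side ext y 0.051818061489761806 0.13024962315444702 x -0.02376885614885501 0.005790367613505675
top ext y 0.047569159145105136 0.09687832451827408 x -0.009405732547249503 0.005159865411972433
```

View pics/l6.png

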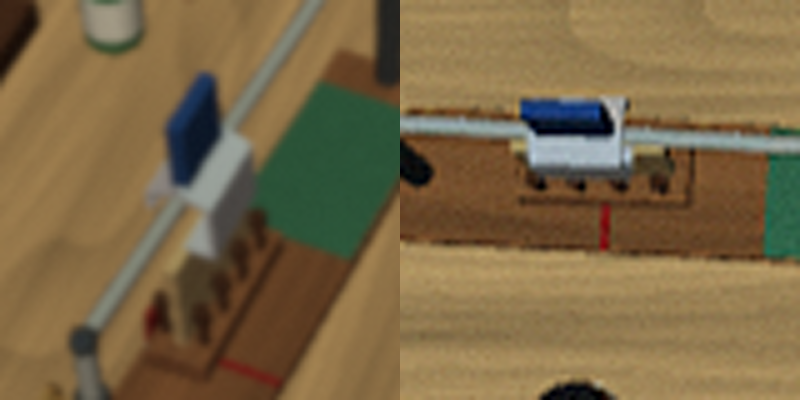

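The carrier now hangs over the mark. In the top crop, the tab spans x 520–605, the hook 525–625, the web 512–675, the pegs 538–660, the foot 520–690, and the red line is at 605. I turn each into stand y at its own height as a cross-check.

Run:
```python
from h import *
zb=.206-.138
for nm,x0,x1,row,z in (("hook edge -x",525,627,165,zb+.136),("web top",512,675,150,zb+.095),("peg tops",538,660,178,zb+.053),("foot bottom edge",518,690,200,zb+.02),("red",605,605,225,.015)):
    q=[(onz("top",((x-400)/5+165-.5,row/5+140-.5),z)[0][:2]-O) for x in (x0,x1)]
    print(nm,[(v@U).round(4) for v in q],"mid",np.mean([v@U for v in q]).round(4),"len",abs((q[0]-q[1])@U).round(4),"x",(q[0]@X).round(3))
q=onz("side",((222-0)/400*90+165-.5,362/400*90+180-.5),.015)[0][:2]-O; print("red side",q@U)
# same checks by side view: near foot end corners
for nm,px,z in (("foot near -x corner",(208,378),zb),("foot near +x corner",(148,352),zb)):
    q=onz("side",(px[0]/400*90+165-.5,px[1]/400*90+180-.5),z)[0][:2]-O; print(nm,q@X,q@U)
b=np.load("pics/t6.npy")[155:190,180:225,::-1]; a=np.load("pics/s6.npy")[220:275,185:240,::-1]
cv2.imwrite("pics/l7.png",np.hstack([cv2.resize(a,(400,400),interpolation=cv2.INTER_CUBIC),cv2.resize(b,(400,400*35//45),interpolation=cv2.INTER_CUBIC,dst=None) if 0 else cv2.copyMakeBorder(cv2.resize(b,(400,311),interpolation=cv2.INTER_CUBIC),0,89,0,0,cv2.BORDER_CONSTANT)]))
```

```text
hook edge -x [np.float64(0.104), np.float64(0.0394)] mid 0.0717 len 0.0646 x -0.023
web top [np.float64(0.1206), np.float64(0.0137)] mid 0.0672 len 0.1069 x -0.006
peg tops [np.float64(0.1094), np.float64(0.0269)] mid 0.0682 len 0.0825 x -0.017
foot bottom edge [np.float64(0.1278), np.float64(0.0087)] mid 0.0683 len 0.1191 x -0.028
red [np.float64(0.0763), np.float64(0.0763)] mid 0.0763 len 0.0 x -0.031
red side 0.07459798964786776
foot near -x corner -0.021654342828043162 0.12295478573642883
foot near +x corner 0.02333904425960453 0.120528225474371
```

View pics/l7.png

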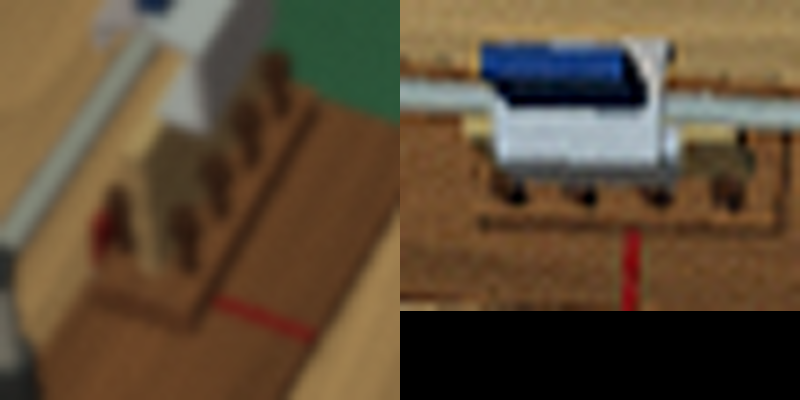

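The estimates are tab 0.073, hook 0.072, and web, pegs and foot 0.067–0.068. Finger kinematics (0.0379 + 25 mm + 8 mm half pad) gives 0.071. The carrier's centre is therefore about 0.070–0.071, roughly 5.5 mm short of the mark at 0.0763. I make one small corrective push.

Run:
```python
from h import *
s=.0379
bot.movel(at(.003,s-.05,.30),vel=.2)
bot.movel(at(.003,s-.05,.234),vel=.1)
bot.movel(at(.003,s-.005,.234),vel=.06)
bot.movel(at(.003,s+.0055,.234),vel=.01,force_limit=6); bot.hold(.3); p=bot.current_eef_pos(); print("finger",(p[:2]-O)@U)
bot.movel(at(.003,s-.05,.234),vel=.1)
bot.movel(at(.0,s-.2,.31),vel=.2); bot.hold(1.2); st()
r=tab(); a=snap("side","s8");b=snap("top","t8")
cv2.imwrite("pics/l8.png",np.hstack([cv2.resize(a[180:270,165:255,::-1],(400,400),interpolation=cv2.INTER_CUBIC),cv2.resize(b[140:220,165:245,::-1],(400,400),interpolation=cv2.INTER_CUBIC)]))
```

```text
finger 0.04343228008845721
t 33.1 p [ 0.6034 -0.1247  0.31  ] F [ 1.2389 -0.2439  0.1129] w 0.00046154084109402654
side (array([206.4375, 210.0536]), np.int32(112), np.float64(0.00335819317288394), np.float64(0.08125557241104645))
top (array([195.5231, 162.0615]), np.int32(65), np.float64(0.0032220810975730502), np.float64(0.08039679063401972))
tri 0.0805914264414198 0.24517216575900064 0.00018214296142475436
```

View pics/l8.png

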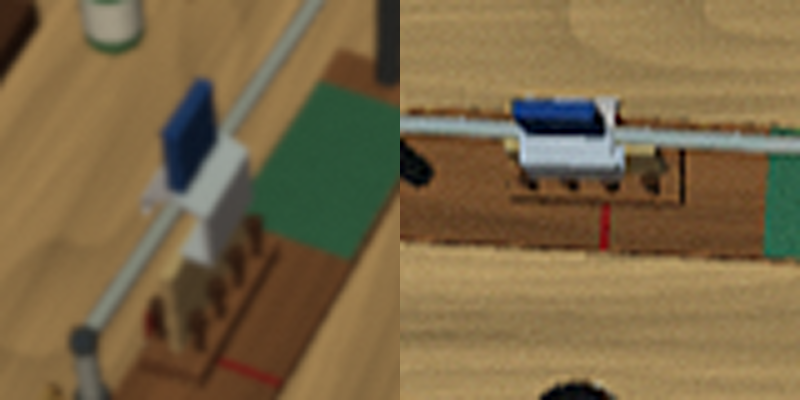

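The carrier moved about 5 mm further. The hook is now at about 0.076, the finger kinematics give 0.0764, and the mark is at 0.0763. It hangs still and the hand is clear, so I hand in.

```bash
python3 -c "
from workcell import ticket
print(ticket.job_done())"
```

```text
the job is handed in; nothing more can be done
None
```

I hooked the carrier on over the green, let go, pushed it to hang within an estimated 3 mm of the red mark, and handed the job in at about 33 s with the hand clear; no verdict came back.

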